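Fetch the mask lenses from behind the bottles

ROBOT

A 6-joint arm with a two-finger parallel gripper is mounted at the origin on the work surface. World frame = base frame: x ahead of the robot, y to its left, z up, the work surface at z = 0. Lengths are in m, angles in rad, forces in N, time in s.
With the tool pointing down it reaches from about 0.35 to 0.975 m from the base axis. Payload 4.9 kg.
Tool frame: the origin (TCP) lies between the finger pads; the fingertips stand 22 mm ahead of it and the grasp point (between the pads) lies 3 mm ahead of it; z points along the fingers, y is the line along which they close (so a half turn about z gives the same grasp; the last joint's range is limited). The gripper opens to 85 mm and grips with 20 to 120 N. Pads are 22 mm wide; open, the fingers measure 114 mm over their backs; the gripper's body (76 mm by 85 mm) begins 54 mm behind the grasp point. The pads swing forward as they close: fully open they stand 13 mm farther back than shut.
Start: joints at [-1.312, 0.053, 1.613, -0, 1.476, -0.119], TCP at [0.231, -0.581, 0.253] pointing down, gripper open.
Joint ranges: [-3.01, 3.01], [-1.01, 2.22], [0.06, 2.58], [-1.02, 4.17], [0.09, 2.62], [-3.14, 3.14]. Speed limits (rad/s): [2.57, 2.57, 3.14, 3.14, 3.14, 3.14].

INTERFACE

Orientations are given as a unit quaternion [w, x, y, z].
In Python, from plant import state, grab_frame, get_calibration, job_done, recognise, regions_of gives the robot as it stands.
- The arm moves only by the tool apply_moves, never from a script. Its argument "targets" is a list of rows, each an object with "translation": the shift along the tool's x, y, z normalised to -1 to 1, where 1 is 100 mm, a list of three; "twist": the turn about the tool's z normalised to -1 to 1, where 1 is 0.1 rad; "hand": the opening, from 0 (shut) to 1 (fully open). A call has 1 to 8 rows; each row shifts and turns the commanded pose from where the row before left it, along the tool's axes as they then stand; what a row does not reach is not made up. A row lasts 1/10 s, in which the tool goes at most 50 mm and 8.59 degrees, less where a joint would pass 70% of its speed; a pose out of reach is approached as far as the arm can. A call with a number of a shift or a turn outside -1 to 1 is refused whole. A call with a gripper value outside its range is refused whole. The fingers move at their own pace and stop on an object; the grip force is fixed at half the most. Time passes only in rows, so rows that do not move let the fingers close. It gives the time, the measured TCP pose, the force, the opening and the grip force at its end, in the units of the state.
- state(): the state, without advancing time (a new reading comes with each control period).
- grab_frame(name): name is "side" or "top" or "wrist"; returns the picture (480x640x3 uint8, red, green, blue); there is no depth.
- get_calibration(name): a dict with "camera_matrix" (3x3 intrinsics, pixels), "D" ([k1, k2, p1, p2, k3] as OpenCV has them; the pictures are not rectified), "pose" (4x4, takes a point from camera to world coordinates). Camera axes: x right, y up, looking along -z (the intrinsics and any distortion apply to the point x, -y, -z); pixel columns grow to the right and rows downward; lengths in m; the calibration is good to about 2 mm. A picture is of the moment at which its call begins: read the wrist's pose just before it. get_calibration takes no time and is no camera call; for the wrist camera it gives the pose at the moment of the call.
- job_done(): hands the job in; it is judged then, once.
Trained networks look in the newest picture that a camera, given by its name, has taken for a name from the list of things; names that differ only in an ending like _2 or _b are one class to them, and where a whole thing is asked for, a point or a joint stands for the part that bears it (a point fixed in the world has none). Each returns a list of dicts, best first, with "score" (0 to 1); they miss things now and then, are a little off and sometimes report something else, mostly with a low value. They report only what shows in the picture. A call takes as long as a camera call. They do not tell look-alikes from the thing itself.
- recognise(camera, query): "point" ([x, y, z] in m, in world coordinates, good to about 4 mm: the middle of the surface that is visible of it).
- regions_of(camera, query): "pixels" (480x640 bool, what is visible of it).
The state is a dict: "time": time; "joint_pos": joint angles; "joint_vel": joint speeds; "joint_efforts": joint torques, N m; "tool_pos": TCP position; "tool_rot": TCP orientation; "contact_force": force on the tool from outside, world axes, zero at the start; "ft_torque": the same for the moment, N m; "gripper_width": opening from 0.0 (shut) to 1.0 (fully open); "grasp_force": force on a finger pad.
Only numpy, scipy, OpenCV 4.12 (cv2) and the standard library are available. Lean on these libraries where they do the work, as an engineer would, in place of code of your own. Each camera call takes 0.05 s, during which the arm holds its last target. There are 200 camera calls.

TASK

The two mask lenses at the back of the clear tray have to go on their stands, ready for anti-fog gel, but the two bottles stand in front of them. First move both bottles aside and stand them on the grey draining mat, then lay each lens flat in the middle of the stand of its own colour, and only when both lenses are there put the bottles back, each standing centred on its own pad (white gel bottle with the green cap on green, yellow sun-cream bottle on yellow). Do not tip a bottle over.

Things in the scene. Friction and masses are not known exactly. Their poses are not given: they have to be found in the camera images.
- gel_bottle_center (a point): Frosted white gel refill bottle with a green band and green cap: bottle 127 mm tall, round body 52 mm across and straight up to 100 mm, cap 44 mm across; about 200 g. Point: its centre, 63 mm above its underside; z is its axis. Grip it across the body from above, about 85 mm above the underside, cap between the fingers. Starts centred on the green pad, standing close in front of a lens.
- sun_bottle_center (a point): Yellow sun-cream bottle with a white band and white cap: bottle 127 mm tall, round body 52 mm across and straight up to 100 mm, cap 44 mm across; about 200 g. Point: its centre, 63 mm above its underside; z is its axis. Grip it across the body from above, about 85 mm above the underside, cap between the fingers. Starts centred on the yellow pad, standing close in front of a lens.
- lens_blue_center (a point): Round mask lens, blue silicone rim, pale glass, 50 mm across, 12 mm thick, 45 g, lying flat. Point: its centre, 6 mm above its underside. Starts on a seat at the rear of the clear tray, underside 14 mm above the ledge, between two clear side cheeks; grip it across the rim from above, one finger in front and one behind (along the tray's x). A bottle 4 mm in front blocks the front gap until cleared.
- lens_orange_center (a point): Round mask lens, orange silicone rim, pale glass, 50 mm across, 12 mm thick, 45 g, lying flat. Point: its centre, 6 mm above its underside. Starts on a seat at the rear of the clear tray, underside 14 mm above the ledge, between two clear side cheeks; grip it across the rim from above, one finger in front and one behind (along the tray's x). A bottle 4 mm in front blocks the front gap until cleared.
- pad_green: Green flat pad, home of the white gel bottle with the green cap: 50 mm (its x) by 74 mm (its y) and 3 mm thick, fixed in the front half of the clear tray. Origin: centre of its underside, 4 mm above the ledge; the bottle stands on its top, 3 mm above the origin.
- pad_yellow: Yellow flat pad, home of the yellow sun-cream bottle: 50 mm (its x) by 74 mm (its y) and 3 mm thick, fixed in the front half of the clear tray. Origin: centre of its underside, 4 mm above the ledge; the bottle stands on its top, 3 mm above the origin.
- dish_blue: Lens stand with blue edge: fixed saucer 92 mm across and 4 mm high, white inside, with a white boss in the middle, 40 mm across, its top 10 mm above the ledge; the blue lens lies centred on the boss. Origin: centre of its underside, on the ledge; z up.
- dish_orange: Lens stand with orange edge: fixed saucer 92 mm across and 4 mm high, white inside, with a white boss in the middle, 40 mm across, its top 10 mm above the ledge; the orange lens lies centred on the boss. Origin: centre of its underside, on the ledge; z up.
- drain_mat: Grey ribbed draining mat, fixed, 110 mm (its x) by 190 mm (its y) and 6 mm thick; origin at the centre of its underside, on the ledge. The bottles stand side by side on it while the lenses are fetched.
- tray: Clear acrylic tray, fixed, 157 mm (its x) by 190 mm (its y), floor 4 mm, outer walls 12 mm high; origin: underside centre, on the ledge. +x is the rear. Lens seats (36 mm across, 10 mm above the floor) at x = 12.5, y = +-50 mm, each between cheeks 4 mm thick, 46 mm long in x, 58 mm apart, tops 28 mm above the ledge; 35 mm is free behind a lens. Pads at x = -42.5, y = +-50 mm. Which lens and pad is where varies.
Mind the look-alikes: they are no part of the job. Leave any purple look-alike of the dish_orange alone.

How it is judged:
On the way, in this order (a step that is already met when the one before it is completed fails the run):
1. both bottles stand upright on the draining mat, with both lenses still in the tray (x of gel_bottle_center in the frame of drain_mat between -0.055 and 0.055 m and y of gel_bottle_center in the frame of drain_mat between -0.095 and 0.095 m and z of gel_bottle_center in the frame of drain_mat between 0.06 and 0.078 m and angle between each of gel_bottle_center, sun_bottle_center's own z axis and vertical below 0.15 rad and linear speed of each of gel_bottle, sun_bottle below 0.03 m/s and x of sun_bottle_center in the frame of drain_mat between -0.055 and 0.055 m and y of sun_bottle_center in the frame of drain_mat between -0.095 and 0.095 m and z of sun_bottle_center in the frame of drain_mat between 0.06 and 0.078 m and horizontal distance between each of lens_blue_center, lens_orange_center and tray below 0.1 m), for 0.2 s.
2. each lens lies on the stand of its own colour while both bottles are still on the mat (horizontal distance between lens_blue_center and dish_blue below 0.012 m and angle between each of lens_blue_center, lens_orange_center, gel_bottle_center, sun_bottle_center's own z axis and vertical below 0.15 rad and z of lens_blue_center in the frame of dish_blue between 0.011 and 0.021 m and linear speed of each of lens_blue, lens_orange, gel_bottle, sun_bottle below 0.03 m/s and horizontal distance between lens_orange_center and dish_orange below 0.012 m and z of lens_orange_center in the frame of dish_orange between 0.011 and 0.021 m and x of gel_bottle_center in the frame of drain_mat between -0.055 and 0.055 m and y of gel_bottle_center in the frame of drain_mat between -0.095 and 0.095 m and z of gel_bottle_center in the frame of drain_mat between 0.06 and 0.078 m and x of sun_bottle_center in the frame of drain_mat between -0.055 and 0.055 m and y of sun_bottle_center in the frame of drain_mat between -0.095 and 0.095 m and z of sun_bottle_center in the frame of drain_mat between 0.06 and 0.078 m), for 0.2 s.
At the end, for the whole second after the job is handed in: each lens lies flat (within 0.15 rad) on the boss of the stand of its own colour, its centre within 12 mm of the stand's; each bottle stands upright (within 0.15 rad) on its own pad, its axis within 12 mm of the pad's centre; all at rest (horizontal distance between lens_blue_center and dish_blue below 0.012 m and angle between each of lens_blue_center, lens_orange_center, gel_bottle_center, sun_bottle_center's own z axis and vertical below 0.15 rad and z of lens_blue_center in the frame of dish_blue between 0.011 and 0.021 m and linear speed of each of lens_blue, lens_orange, gel_bottle, sun_bottle below 0.03 m/s and horizontal distance between lens_orange_center and dish_orange below 0.012 m and z of lens_orange_center in the frame of dish_orange between 0.011 and 0.021 m and horizontal distance between gel_bottle_center and pad_green below 0.012 m and z of gel_bottle_center in the frame of pad_green between 0.058 and 0.074 m and horizontal distance between sun_bottle_center and pad_yellow below 0.012 m and z of sun_bottle_center in the frame of pad_yellow between 0.058 and 0.074 m); the robot touches nothing.
It fails at once if a bottle is tipped over (angle between any of gel_bottle_center, sun_bottle_center's own z axis and vertical above 0.8 rad).
It also fails if it takes over 141 s, if anything falls off the work surface, if the arm or the gripper's body presses on something with over 40 N, if the wrist force passes 120 N, or if a joint passes its speed limit or range.

## Working session

There is one attempt and no reset: what is moved stays moved. The work goes in short steps, Python scripts to look and compute and a tool call to move; the robot and the scene stay as the last step left them, time stands still between calls to the robot, and variables do not carry over. Pictures are saved under pics/ and viewed, at most 14 in all, crops included, and the job is handed in when it is done.

Besides the shell and the picture viewer there is one more tool, called after "Request:" as name(argument=value, ...), one argument or row to a line, values as JSON. apply_moves: Moves the arm, as the interface text tells. Its arguments: {"type":"object","properties":{"targets":{"type":"array"}},"required":["targets"]}

```bash
mkdir -p pics
cat > h.py <<'E'
import numpy as np,cv2
from plant import *
from scipy.spatial.transform import Rotation as R
def pix2w(name,uv,z,cal=None):
    c=cal or get_calibration(name);K=np.array(c["camera_matrix"],float);D=np.array(c["D"],float);T=np.array(c["pose"])
    p=cv2.undistortPoints(np.array(uv,float).reshape(-1,1,2),K,D).reshape(-1,2)
    d=np.c_[p[:,0],-p[:,1],-np.ones(len(p))]@T[:3,:3].T;o=T[:3,3]
    return o+d*((z-o[2])/d[:,2])[:,None]
def save(n,im): cv2.imwrite("pics/"+n+".png",im[:,:,::-1])
E
python3 - <<'E'
from h import *
for n in("top","side"):
    save(n+"0",grab_frame(n))
    print(n,np.array(get_calibration(n)["pose"])[:3,3])
    for q in("gel_bottle_center","sun_bottle_center","lens_blue_center","lens_orange_center","pad_green","pad_yellow","dish_blue","dish_orange","drain_mat","tray"):
        print(q,[(np.round(r["point"],3).tolist(),round(r["score"],2)) for r in recognise(n,q)][:4])
s=state();print(s["time"],s["tool_rot"],R.from_quat(np.roll(s["tool_rot"],-1)).as_matrix().round(3))
E
```

```text
top [0.47633597 0.08526591 1.23557292]
gel_bottle_center [([0.55, 0.098, 0.133], 0.91), ([0.613, 0.041, 0.003], 0.53)]
sun_bottle_center [([0.534, 0.002, 0.135], 0.67)]
lens_blue_center [([0.592, -0.01, 0.023], 0.91)]
lens_orange_center [([0.603, 0.087, 0.028], 0.75)]
pad_green [([0.544, 0.08, 0.009], 0.5)]
pad_yellow [([0.529, 0.025, 0.005], 0.72)]
dish_blue [([0.399, -0.288, 0.006], 0.95)]
dish_orange [([0.589, 0.488, 0.002], 0.95), ([0.704, 0.332, 0.008], 0.88), ([0.557, 0.33, 0.001], 0.78), ([0.589, -0.01, 0.026], 0.22)]
drain_mat [([0.401, 0.298, 0.008], 0.92)]
tray [([0.613, 0.043, 0.002], 0.73)]
side [ 0.33110299 -0.80349862  1.0360965 ]
gel_bottle_center [([0.544, 0.079, 0.106], 0.77)]
sun_bottle_center [([0.532, -0.023, 0.092], 0.56)]
lens_blue_center [([0.59, -0.015, 0.025], 0.68), ([0.616, 0.085, 0.026], 0.65)]
lens_orange_center [([0.611, 0.087, 0.026], 0.65)]
pad_green []
pad_yellow [([0.528, -0.033, 0.012], 0.64)]
dish_blue [([0.406, -0.292, 0.004], 0.75)]
dish_orange [([0.556, 0.326, 0.003], 0.98), ([0.588, 0.481, 0.006], 0.84), ([0.701, 0.324, 0.004], 0.66)]
drain_mat [([0.394, 0.283, 0.007], 0.93), ([0.591, -0.017, 0.024], 0.47)]
tray [([0.621, 0.022, 0.002], 0.75)]
1.1 [-1.41807727e-05  9.82211804e-01  1.87776387e-01 -4.90057344e-06] [[ 0.929  0.369 -0.   ]
 [ 0.369 -0.929  0.   ]
 [-0.    -0.    -1.   ]]
```

View pics/top0.png

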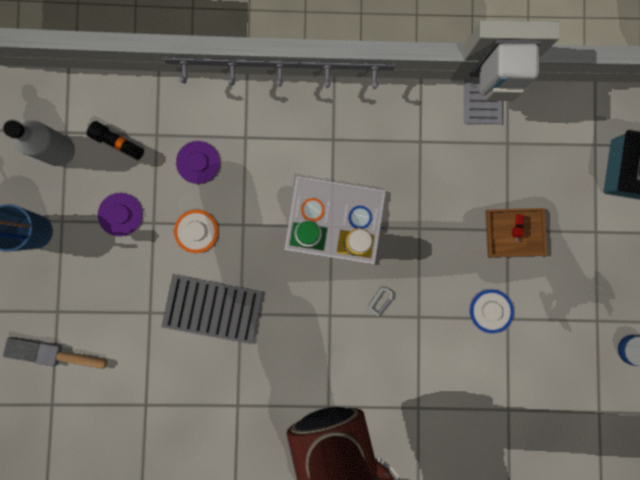

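View pics/side0.png

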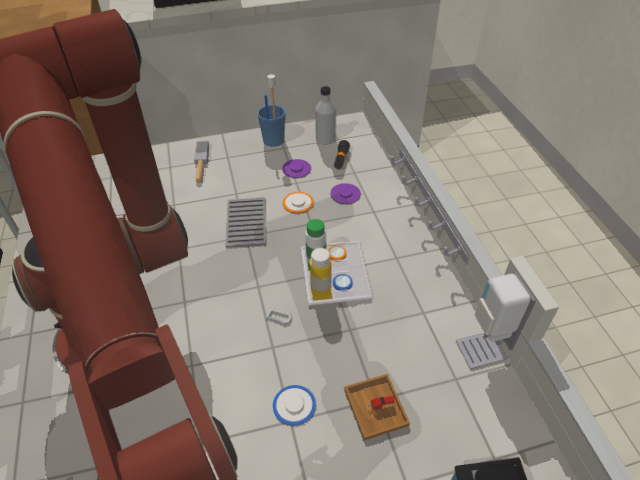

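The top view shows the tray at px (292–386, 176–264), with green cap (308,233), white cap (359,241), orange lens (313,209) and blue lens (361,216). The mat is at (213,309), the orange dish (196,231), the blue dish (492,311), and the purple decoys (198,162) and (121,214). The side view agrees.

Run:
```python
from h import *
im=grab_frame("top");hsv=cv2.cvtColor(im,cv2.COLOR_RGB2HSV)
def best(q,uv):
    rs=[r["pixels"] for r in regions_of("top",q)]
    rs=[m for m in rs if m.any()]
    return min(rs,key=lambda m:np.hypot(*(np.argwhere(m).mean(0)[::-1]-uv))).astype(np.uint8)
def rect(m,z):
    c=max(cv2.findContours(m,0,1)[0],key=cv2.contourArea).reshape(-1,2)
    w=pix2w("top",c,z)[:,:2]
    (a,b),s,_=r=cv2.minAreaRect((w*1000).astype(np.float32));B=cv2.boxPoints(r)
    print("  rect",np.round((a,b),1),np.round(s,1),"edge dirs deg",[round(float(np.degrees(np.arctan2(*(B[i+1]-B[i])[::-1]))),1) for i in(0,1)],[round(float(np.hypot(*(B[i+1]-B[i])))) for i in (0,1)])
for q,uv,z in [("tray",(338,220),.008),("drain_mat",(213,309),.006)]:
    try: m=best(q,uv);print(q,m.sum());rect(m,z)
    except Exception as e: print(q,e)
for q,uv,z in [("dish_blue",(492,311),.004),("dish_orange",(196,231),.004),("lens_blue_center",(361,216),.024),("lens_orange_center",(313,209),.024)]:
    m=best(q,uv);c=max(cv2.findContours(m,0,1)[0],key=cv2.contourArea).reshape(-1,2)
    w=pix2w("top",c,z)[:,:2].astype(np.float32)
    print(q,m.sum(),np.round(cv2.fitEllipse(w*1000)[0],1),np.round(cv2.fitEllipse(w*1000)[1],1))
# caps
H,S,V=cv2.split(hsv)
yy,xx=np.mgrid[:480,:640]
g=((H>45)&(H<85)&(S>120)&(V>80)&(np.hypot(xx-308,yy-233)<17))
w=((S<70)&(V>170)&(np.hypot(xx-359,yy-242)<17))
big=lambda a:cv2.resize(im[165:275,280:400],None,fx=5,fy=5)
save("crop",big(0))
for n,m in(("green",g),("white",w)):
    c=max(cv2.findContours(m.astype(np.uint8),0,1)[0],key=cv2.contourArea);e=cv2.fitEllipse(c);print(n,e,pix2w("top",[e[0]],.134))
```

```text
tray 3968
  rect [588.2  40.9] [192.7 158.2] edge dirs deg [-8.1, 81.9] [158, 193]
drain_mat 5052
  rect [397.5 292.9] [193.  113.5] edge dirs deg [-9.4, 80.6] [113, 193]
dish_blue 1562 [ 403.8 -288.2] [90.3 91.5]
dish_orange 1489 [558.8 332.7] [87.2 90.3]
lens_blue_center 430 [594.   -9.3] [45.8 48.1]
lens_orange_center 407 [607.6  87.8] [43.8 47.4]
green ((307.61920166015625, 232.1856231689453), (20.92088508605957, 21.090621948242188), 3.618621349334717) [[0.55205008 0.09765416 0.134     ]]
white ((357.09991455078125, 242.4856414794922), (11.676738739013672, 17.897138595581055), 130.18382263183594) [[0.53449985 0.0041809  0.134     ]]
```

View pics/crop.png

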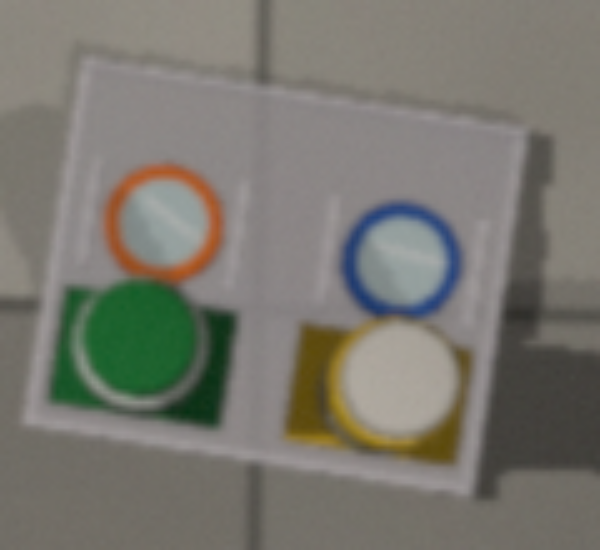

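Request:
apply_moves(
  targets=[
    {"translation":[0,0,0],"twist":-1,"hand":1},
    {"translation":[0,0,0],"twist":-1,"hand":1},
    {"translation":[0,0,0],"twist":-1,"hand":1},
    {"translation":[0,0,0],"twist":-1,"hand":1},
    {"translation":[0,0,0],"twist":-1,"hand":1},
    {"translation":[0,0,0],"twist":-1,"hand":1},
    {"translation":[0,0,0],"twist":-1,"hand":1},
    {"translation":[0,0,0],"twist":-1,"hand":1},
  ],
)

```text
time: 2.25
tool_pos: [0.2305, -0.5809, 0.2533]
tool_rot: [-0.0, 0.83, 0.557, 0.0]
contact_force: [-0.6, -0.3, -0.5]
gripper_width: 0.999
grasp_force: 0.0
```

Request:
apply_moves(
  targets=[
    {"translation":[0,0,0],"twist":-0.84,"hand":1},
    {"translation":[0,0,0],"twist":-0.84,"hand":1},
    {"translation":[0,0,0],"twist":-0.84,"hand":1},
    {"translation":[0.4,0,0],"twist":0,"hand":1},
    {"translation":[0.4,0.1,0],"twist":0,"hand":1},
    {"translation":[0.4,0.1,0],"twist":0,"hand":1},
    {"translation":[0.4,0.1,0],"twist":0,"hand":1},
    {"translation":[0.4,0.1,0],"twist":0,"hand":1},
  ],
)

```text
time: 3.05
tool_pos: [0.2986, -0.387, 0.2534]
tool_rot: [0.0, 0.755, 0.655, 0.0]
contact_force: [1.4, 0.3, 0.9]
gripper_width: 1.002
grasp_force: 0.0
```

```bash
cat >> h.py <<'E'
def go(t,yaw=-8.1):
    s=state();M=R.from_quat(np.roll(s["tool_rot"],-1)).as_matrix()
    y=M[:2,1];a=np.arctan2(y[1],y[0]);da=(np.radians(yaw)-a+np.pi/2)%np.pi-np.pi/2
    print("t",s["time"],"pos",np.round(s["tool_pos"],4),"j",np.round(s["joint_pos"],2),"tool-shift(/100mm)",np.round(M.T@(np.array(t)-s["tool_pos"])*10,3),"twist/0.1",round(-da*10,3))
E
python3 -c "
from h import *
go([.5525,.097,.253])"
```

```text
t 3.05 pos [ 0.2986 -0.387   0.2534] j [-1.07 -0.28  1.92  0.    1.5  -0.92] tool-shift(/100mm) [5.150e+00 1.831e+00 3.000e-03] twist/0.1 -0.002
```

Request:
apply_moves(
  targets=[
    {"translation":[0.4,0.14,0],"twist":0,"hand":1},
    {"translation":[0.4,0.14,0],"twist":0,"hand":1},
    {"translation":[0.4,0.14,0],"twist":0,"hand":1},
    {"translation":[0.4,0.14,0],"twist":0,"hand":1},
    {"translation":[0.4,0.14,0],"twist":0,"hand":1},
    {"translation":[0.4,0.14,0],"twist":0,"hand":1},
    {"translation":[0.4,0.14,0],"twist":0,"hand":1},
    {"translation":[0.4,0.14,0],"twist":0,"hand":1},
  ],
)

```text
time: 3.85
tool_pos: [0.4547, -0.0857, 0.2537]
tool_rot: [0.001, 0.755, 0.656, 0.0]
contact_force: [1.5, -0.5, -0.6]
gripper_width: 1.004
grasp_force: 0.0
```

Request:
apply_moves(
  targets=[
    {"translation":[0.4,0.14,0],"twist":0,"hand":1},
    {"translation":[0.4,0.14,0],"twist":0,"hand":1},
    {"translation":[0.4,0.14,0],"twist":0,"hand":1},
    {"translation":[0.35,0.14,0],"twist":0,"hand":1},
    {"translation":[0.2,0.14,0],"twist":0,"hand":1},
    {"translation":[0,0,0],"twist":0,"hand":1},
    {"translation":[0,0,0],"twist":0,"hand":1},
  ],
)

```text
time: 4.55
tool_pos: [0.5479, 0.0762, 0.2531]
tool_rot: [-0.0, 0.755, 0.656, -0.0]
contact_force: [0.1, 0.4, -0.6]
gripper_width: 0.999
grasp_force: 0.0
```

Run:
```python
from h import *
go([.5525,.097,.253])
c=get_calibration("wrist");im=grab_frame("wrist");save("w1",im)
T=np.array(c["pose"]);print(T.round(3))
K=np.array(c["camera_matrix"]);D=np.array(c["D"])
def w2p(p):
    q=np.linalg.inv(T)@np.append(p,1);return cv2.projectPoints(np.array([[q[0],-q[1],-q[2]]]),np.zeros(3),np.zeros(3),K,D)[0].ravel().round(1)
for p in([.5525,.097,.134],[.539,-.0025,.134],[.6075,.0885,.026],[.5935,-.01,.026]):print(w2p(p))
```

```text
t 4.55 pos [0.5479 0.0762 0.2531] j [ 0.   -0.12  1.78 -0.    1.48  0.14] tool-shift(/100mm) [0.213 0.016 0.001] twist/0.1 0.013
[[ 0.99   0.132  0.043  0.559]
 [-0.139  0.943  0.301  0.152]
 [-0.001 -0.304  0.953  0.375]
 [ 0.     0.     0.     1.   ]]
[325.  210.7]
[325.4 334.4]
[380.2 187. ]
[375.5 278.2]
```

View pics/w1.png

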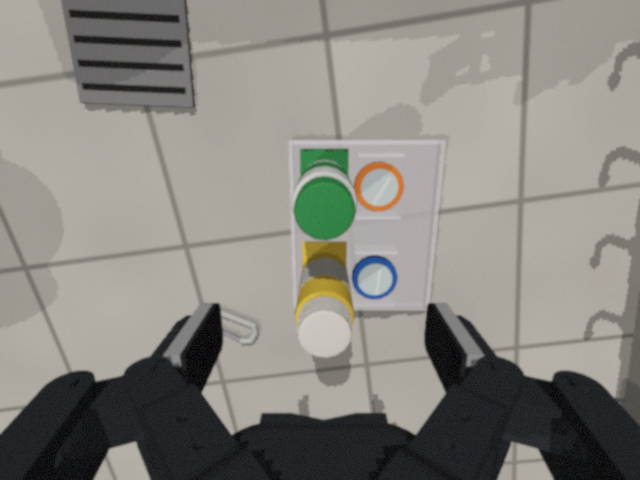

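The wrist picture shows the green cap at (325,209), white cap (325,330), lenses (380,187) and (375,278). These match the projected predictions, so I'll descend on the gel bottle.

Request:
apply_moves(
  targets=[
    {"translation":[0.21,0.02,0],"twist":0,"hand":1},
    {"translation":[0,0,0.3],"twist":0,"hand":1},
    {"translation":[0,0,0.4],"twist":0,"hand":1},
    {"translation":[0,0,0.4],"twist":0,"hand":1},
    {"translation":[0,0,0.3],"twist":0,"hand":1},
    {"translation":[0,0,0.2],"twist":0,"hand":1},
    {"translation":[0,0,0],"twist":0,"hand":1},
    {"translation":[0,0,0],"twist":0,"hand":1},
  ],
)

```text
time: 5.4
tool_pos: [0.5529, 0.0957, 0.0938]
tool_rot: [0.0, 0.756, 0.655, 0.0]
contact_force: [-0.7, 0.2, -0.7]
gripper_width: 0.998
grasp_force: 0.0
```

Request:
apply_moves(
  targets=[
    {"translation":[0,0,0],"twist":0,"hand":0},
    {"translation":[0,0,0],"twist":0,"hand":0},
    {"translation":[0,0,0],"twist":0,"hand":0},
    {"translation":[0,0,0],"twist":0,"hand":0},
    {"translation":[0,0,0],"twist":0,"hand":0},
    {"translation":[0,0,0],"twist":0,"hand":0},
    {"translation":[0,0,0],"twist":0,"hand":0},
    {"translation":[0,0,0],"twist":0,"hand":0},
  ],
)

```text
time: 6.2
tool_pos: [0.5539, 0.0966, 0.0955]
tool_rot: [0.001, 0.755, 0.656, 0.001]
contact_force: [-2.0, -0.0, 6.7]
gripper_width: 0.596
grasp_force: 61.6
```

```bash
python3 -c "
from h import *
go([.5525,.097,.253]);go([.405,.337,.180]);print(state()['grasp_force'])"
```

```text
t 6.2 pos [0.5539 0.0966 0.0955] j [ 0.04  0.05  1.89 -0.    1.2   0.18] tool-shift(/100mm) [ 0.002 -0.011 -1.575] twist/0.1 0.006
t 6.2 pos [0.5539 0.0966 0.0955] j [ 0.04  0.05  1.89 -0.    1.2   0.18] tool-shift(/100mm) [ 2.172 -1.81  -0.848] twist/0.1 0.006
61.64093613624573
```

Request:
apply_moves(
  targets=[
    {"translation":[0,0,-0.1],"twist":0,"hand":0},
    {"translation":[0,0,-0.3],"twist":0,"hand":0},
    {"translation":[0,0,-0.3],"twist":0,"hand":0},
    {"translation":[0,0,-0.15],"twist":0,"hand":0},
    {"translation":[0.1,-0.08,0],"twist":0,"hand":0},
    {"translation":[0.2,-0.16,0],"twist":0,"hand":0},
    {"translation":[0.3,-0.25,0],"twist":0,"hand":0},
    {"translation":[0.3,-0.25,0],"twist":0,"hand":0},
  ],
)

```text
time: 7.0
tool_pos: [0.4901, 0.197, 0.1762]
tool_rot: [-0.001, 0.756, 0.655, -0.001]
contact_force: [-0.2, -0.1, -1.4]
gripper_width: 0.598
grasp_force: 62.5
```

Request:
apply_moves(
  targets=[
    {"translation":[0.3,-0.25,0],"twist":0,"hand":0},
    {"translation":[0.3,-0.25,0],"twist":0,"hand":0},
    {"translation":[0.3,-0.25,0],"twist":0,"hand":0},
    {"translation":[0.2,-0.18,0],"twist":0,"hand":0},
    {"translation":[0.1,-0.1,0],"twist":0,"hand":0},
    {"translation":[0.05,-0.03,0],"twist":0,"hand":0},
    {"translation":[0,0,0],"twist":0,"hand":0},
    {"translation":[0,0,0],"twist":0,"hand":0},
  ],
)

```text
time: 7.8
tool_pos: [0.4054, 0.3339, 0.178]
tool_rot: [0.0, 0.755, 0.655, -0.0]
contact_force: [0.1, 0.1, -0.9]
gripper_width: 0.59
grasp_force: 62.5
```

```bash
python3 -c "
from h import *
go([.405,.337,.0945]);print(state()['grasp_force'],state()['contact_force'])
im=grab_frame('side');save('s1',im[100:340,180:420])"
```

```text
t 7.8 pos [0.4054 0.3339 0.178 ] j [ 0.55 -0.13  1.92 -0.    1.35  0.69] tool-shift(/100mm) [ 0.03  -0.008  0.835] twist/0.1 -0.006
62.49279499053955 [ 0.13592632  0.1451584  -0.93217375]
```

View pics/s1.png

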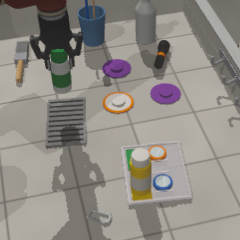

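The gel bottle hangs upright over the mat, so I'll lower it.

Request:
apply_moves(
  targets=[
    {"translation":[0,0,0.2],"twist":0,"hand":0},
    {"translation":[0,0,0.3],"twist":0,"hand":0},
    {"translation":[0,0,0.2],"twist":0,"hand":0},
    {"translation":[0,0,0.06],"twist":0,"hand":0},
    {"translation":[0,0,0.03],"twist":0,"hand":0},
    {"translation":[0,0,0.03],"twist":0,"hand":0},
    {"translation":[0,0,0],"twist":0,"hand":0},
  ],
)

```text
time: 8.55
tool_pos: [0.4057, 0.3349, 0.0973]
tool_rot: [0.0, 0.755, 0.655, 0.001]
contact_force: [0.5, -0.1, -1.3]
gripper_width: 0.593
grasp_force: 62.5
```

Request:
apply_moves(
  targets=[
    {"translation":[0,0,0.02],"twist":0,"hand":0},
    {"translation":[0,0,0.02],"twist":0,"hand":0},
    {"translation":[0,0,0],"twist":0,"hand":0},
    {"translation":[0,0,0],"twist":0,"hand":0},
  ],
)

```text
time: 8.95
tool_pos: [0.4058, 0.3355, 0.0946]
tool_rot: [0.0, 0.755, 0.656, 0.001]
contact_force: [-2.0, -1.3, 6.0]
gripper_width: 0.596
grasp_force: 63.0
```

Request:
apply_moves(
  targets=[
    {"translation":[0,0,0],"twist":0,"hand":1},
    {"translation":[0,0,0],"twist":0,"hand":1},
    {"translation":[0,0,0],"twist":0,"hand":1},
    {"translation":[0,0,0],"twist":0,"hand":1},
    {"translation":[0,0,-0.2],"twist":0,"hand":1},
    {"translation":[0,0,-0.4],"twist":0,"hand":1},
    {"translation":[0,0,-0.4],"twist":0,"hand":1},
    {"translation":[0,0,-0.3],"twist":0,"hand":1},
  ],
)

```text
time: 9.75
tool_pos: [0.4054, 0.335, 0.225]
tool_rot: [0.0, 0.755, 0.656, 0.001]
contact_force: [0.4, 0.4, -0.3]
gripper_width: 1.004
grasp_force: 0.0
```

```bash
python3 -c "
from h import *
go([.5395,-.002,.22]);print(state()['gripper_width'])"
```

```text
t 9.75 pos [0.4054 0.335  0.225 ] j [ 0.55 -0.17  1.87  0.    1.44  0.69] tool-shift(/100mm) [-3.148  1.801  0.048] twist/0.1 0.004
1.0035770493385867
```

Request:
apply_moves(
  targets=[
    {"translation":[-0.35,0.2,0],"twist":0,"hand":1},
    {"translation":[-0.35,0.2,0],"twist":0,"hand":1},
    {"translation":[-0.35,0.2,0],"twist":0,"hand":1},
    {"translation":[-0.35,0.2,0],"twist":0,"hand":1},
    {"translation":[-0.35,0.2,0],"twist":0,"hand":1},
    {"translation":[-0.35,0.2,0],"twist":0,"hand":1},
    {"translation":[-0.35,0.2,0],"twist":0,"hand":1},
    {"translation":[-0.35,0.2,0],"twist":0,"hand":1},
  ],
)

```text
time: 10.55
tool_pos: [0.5243, 0.0333, 0.2222]
tool_rot: [0.0, 0.755, 0.655, 0.0]
contact_force: [0.4, 0.1, 0.1]
gripper_width: 0.999
grasp_force: 0.0
```

Request:
apply_moves(
  targets=[
    {"translation":[-0.25,0.14,0],"twist":0,"hand":1},
    {"translation":[-0.1,0.06,0],"twist":0,"hand":1},
    {"translation":[0,0,0],"twist":0,"hand":1},
    {"translation":[0,0,0],"twist":0,"hand":1},
  ],
)

```text
time: 10.95
tool_pos: [0.5386, -0.0018, 0.2221]
tool_rot: [-0.0, 0.755, 0.656, -0.0]
contact_force: [-1.0, -0.1, -1.1]
gripper_width: 1.0
grasp_force: 0.0
```

Run:
```python
from h import *
go([.5395,-.002,.0925])
c=get_calibration("wrist");im=grab_frame("wrist");save("w2",im)
T=np.array(c["pose"]);K=np.array(c["camera_matrix"]);D=np.array(c["D"])
p=[.5395,-.002,.134];q=np.linalg.inv(T)@np.append(p,1);print(cv2.projectPoints(np.array([[q[0],-q[1],-q[2]]]),np.zeros(3),np.zeros(3),K,D)[0].ravel())
```

```text
t 10.95 pos [ 0.5386 -0.0018  0.2221] j [-0.14 -0.13  1.85  0.    1.43 -0.  ] tool-shift(/100mm) [-0.002  0.01   1.296] twist/0.1 0.006
[324.06410458 254.50084418]
```

View pics/w2.png

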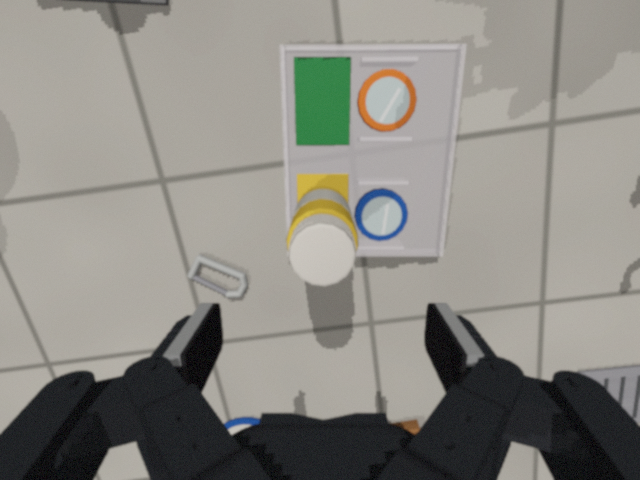

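The white cap sits at (323,252), within 3 px of the prediction, so I'll descend on the sun-cream bottle.

Request:
apply_moves(
  targets=[
    {"translation":[0,0.01,0.3],"twist":0,"hand":1},
    {"translation":[0,0,0.4],"twist":0,"hand":1},
    {"translation":[0,0,0.35],"twist":0,"hand":1},
    {"translation":[0,0,0.25],"twist":0,"hand":1},
    {"translation":[0,0,0],"twist":0,"hand":1},
    {"translation":[0,0,0],"twist":0,"hand":1},
  ],
)

```text
time: 11.6
tool_pos: [0.5398, -0.0016, 0.0927]
tool_rot: [-0.0, 0.755, 0.656, -0.0]
contact_force: [0.2, 0.4, 1.0]
gripper_width: 1.001
grasp_force: 0.0
```

Request:
apply_moves(
  targets=[
    {"translation":[0,0,0],"twist":0,"hand":0},
    {"translation":[0,0,0],"twist":0,"hand":0},
    {"translation":[0,0,0],"twist":0,"hand":0},
    {"translation":[0,0,0],"twist":0,"hand":0},
    {"translation":[0,0,0],"twist":0,"hand":0},
    {"translation":[0,0,0],"twist":0,"hand":0},
    {"translation":[0,0,0],"twist":0,"hand":0},
  ],
)

```text
time: 12.3
tool_pos: [0.5408, -0.0027, 0.0947]
tool_rot: [0.001, 0.755, 0.656, 0.001]
contact_force: [-4.1, 0.8, 6.6]
gripper_width: 0.599
grasp_force: 61.0
```

```bash
python3 -c "
from h import *
go([.390,.248,.180])"
```

```text
t 12.3 pos [ 0.5408 -0.0027  0.0947] j [-0.14  0.01  1.94  0.    1.19 -0.  ] tool-shift(/100mm) [ 2.27  -1.844 -0.856] twist/0.1 0.003
```

Request:
apply_moves(
  targets=[
    {"translation":[0,0,-0.1],"twist":0,"hand":0},
    {"translation":[0,0,-0.3],"twist":0,"hand":0},
    {"translation":[0,0,-0.3],"twist":0,"hand":0},
    {"translation":[0,0,-0.17],"twist":0,"hand":0},
    {"translation":[0.1,-0.08,0],"twist":0,"hand":0},
    {"translation":[0.2,-0.16,0],"twist":0,"hand":0},
    {"translation":[0.3,-0.25,0],"twist":0,"hand":0},
    {"translation":[0.3,-0.25,0],"twist":0,"hand":0},
  ],
)

```text
time: 13.1
tool_pos: [0.4773, 0.0981, 0.1779]
tool_rot: [-0.001, 0.756, 0.655, -0.001]
contact_force: [0.6, 1.2, -2.1]
gripper_width: 0.594
grasp_force: 62.4
```

Request:
apply_moves(
  targets=[
    {"translation":[0.3,-0.25,0],"twist":0,"hand":0},
    {"translation":[0.3,-0.25,0],"twist":0,"hand":0},
    {"translation":[0.3,-0.25,0],"twist":0,"hand":0},
    {"translation":[0.25,-0.18,0],"twist":0,"hand":0},
    {"translation":[0.15,-0.12,0],"twist":0,"hand":0},
    {"translation":[0.05,-0.04,0],"twist":0,"hand":0},
    {"translation":[0,0,0],"twist":0,"hand":0},
  ],
)

```text
time: 13.8
tool_pos: [0.3892, 0.2462, 0.1784]
tool_rot: [-0.0, 0.755, 0.656, -0.001]
contact_force: [1.0, 0.1, -1.2]
gripper_width: 0.6
grasp_force: 62.4
```

Request:
apply_moves(
  targets=[
    {"translation":[0,0,0.2],"twist":0,"hand":0},
    {"translation":[0,0,0.3],"twist":0,"hand":0},
    {"translation":[0,0,0.2],"twist":0,"hand":0},
    {"translation":[0,0,0.06],"twist":0,"hand":0},
    {"translation":[0,0,0.03],"twist":0,"hand":0},
    {"translation":[0,0,0.03],"twist":0,"hand":0},
    {"translation":[0,0,0],"twist":0,"hand":0},
  ],
)

```text
time: 14.5
tool_pos: [0.391, 0.2459, 0.0981]
tool_rot: [0.0, 0.755, 0.655, 0.001]
contact_force: [-0.1, 0.2, -1.2]
gripper_width: 0.593
grasp_force: 62.5
```

Request:
apply_moves(
  targets=[
    {"translation":[0,0,0.03],"twist":0,"hand":0},
    {"translation":[0,0,0.02],"twist":0,"hand":0},
    {"translation":[0,0,0],"twist":0,"hand":0},
    {"translation":[0,0,0],"twist":0,"hand":0},
  ],
)

```text
time: 14.9
tool_pos: [0.391, 0.2463, 0.0937]
tool_rot: [0.0, 0.755, 0.656, 0.001]
contact_force: [-2.4, 0.0, 6.3]
gripper_width: 0.596
grasp_force: 62.6
```

Request:
apply_moves(
  targets=[
    {"translation":[0,0,0],"twist":0,"hand":1},
    {"translation":[0,0,0],"twist":0,"hand":1},
    {"translation":[0,0,0],"twist":0,"hand":1},
    {"translation":[0,0,0],"twist":0,"hand":1},
    {"translation":[0,0,-0.2],"twist":0,"hand":1},
    {"translation":[0,0,-0.4],"twist":0,"hand":1},
    {"translation":[0,0,-0.4],"twist":0,"hand":1},
    {"translation":[0,0,-0.3],"twist":0,"hand":1},
  ],
)

```text
time: 15.7
tool_pos: [0.3908, 0.246, 0.2249]
tool_rot: [0.0, 0.755, 0.656, 0.001]
contact_force: [0.8, 0.7, 1.3]
gripper_width: 1.003
grasp_force: 0.0
```

```bash
python3 -c "
from h import *
go([.6075,.0885,.20])"
```

```text
t 15.7 pos [0.3908 0.246  0.2249] j [ 0.4  -0.34  2.01  0.    1.47  0.54] tool-shift(/100mm) [-1.256  2.367  0.253] twist/0.1 0.004
```

Request:
apply_moves(
  targets=[
    {"translation":[-0.18,0.34,0],"twist":0,"hand":1},
    {"translation":[-0.18,0.34,0],"twist":0,"hand":1},
    {"translation":[-0.18,0.34,0],"twist":0,"hand":1},
    {"translation":[-0.18,0.34,0],"twist":0,"hand":1},
    {"translation":[-0.18,0.34,0],"twist":0,"hand":1},
    {"translation":[-0.18,0.34,0.1],"twist":0,"hand":1},
    {"translation":[-0.12,0.25,0.1],"twist":0,"hand":1},
    {"translation":[-0.06,0.08,0.05],"twist":0,"hand":1},
  ],
)

```text
time: 16.5
tool_pos: [0.6084, 0.0861, 0.1958]
tool_rot: [-0.0, 0.756, 0.655, -0.001]
contact_force: [-0.9, -0.6, 0.2]
gripper_width: 1.0
grasp_force: 0.0
```

Request:
apply_moves(
  targets=[
    {"translation":[0,0,0],"twist":0,"hand":1},
    {"translation":[0,0,0],"twist":0,"hand":1},
  ],
)

```text
time: 16.7
tool_pos: [0.6065, 0.0884, 0.1972]
tool_rot: [-0.0, 0.755, 0.656, -0.0]
contact_force: [-0.0, -0.2, 0.2]
gripper_width: 1.001
grasp_force: 0.0
```

```bash
cat >> h.py <<'E'
def rims(cam,im,cal,z,names=("blue","orange"),near=None):
    hsv=cv2.cvtColor(im,cv2.COLOR_RGB2HSV);out={}
    for n,(a,b) in {"blue":(100,125),"orange":(5,17)}.items():
        m=cv2.inRange(hsv,(a,110,70),(b,255,255))
        for c in cv2.findContours(m,cv2.RETR_EXTERNAL,cv2.CHAIN_APPROX_NONE)[0]:
            if len(c)>40:
                w=pix2w(cam,c.reshape(-1,2),z,cal)[:,:2].astype(np.float32)
                e=cv2.fitEllipse(w*1000);print(n,cam,"centre",np.round(e[0],1),"axes",np.round(e[1],1),"px",c.reshape(-1,2).mean(0).round())
E
python3 - <<'E'
from h import *
go([.6075,.0885,.20])
c=get_calibration("wrist");im=grab_frame("wrist");save("w3",im)
rims("wrist",im,c,.023)
E
```

```text
t 16.7 pos [0.6065 0.0884 0.1972] j [0.02 0.06 1.7  0.   1.38 0.16] tool-shift(/100mm) [ 0.003  0.009 -0.028] twist/0.1 0.007
blue wrist centre [592.3 -10.4] axes [47.7 50.6] px [323. 320.]
orange wrist centre [606.2  88.6] axes [48.2 49.3] px [322. 219.]
```

View pics/w3.png

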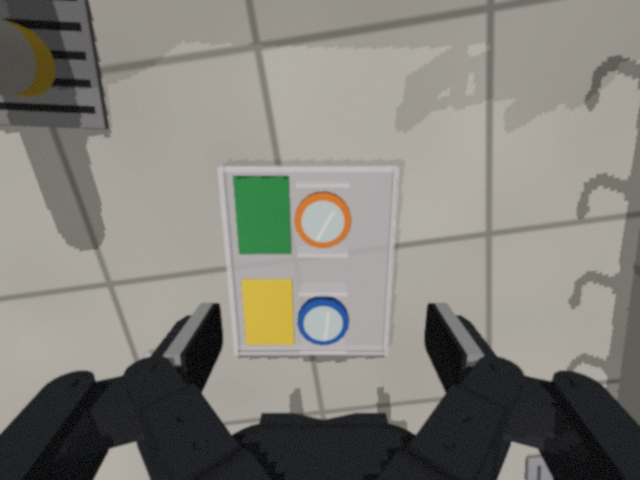

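The wrist view shows the orange lens at (322,219) and the blue one at (323,320), both centred between the fingers in x, and both pads clear. I'll grip the orange lens.

Request:
apply_moves(
  targets=[
    {"translation":[0,0.005,0.3],"twist":0,"hand":1},
    {"translation":[0,0,0.4],"twist":0,"hand":1},
    {"translation":[0,0,0.4],"twist":0,"hand":1},
    {"translation":[0,0,0.3],"twist":0,"hand":1},
    {"translation":[0,0,0.18],"twist":0,"hand":1},
    {"translation":[0,0,0.1],"twist":0,"hand":1},
    {"translation":[0,0,0],"twist":0,"hand":1},
    {"translation":[0,0,0],"twist":0,"hand":1},
  ],
)

```text
time: 17.55
tool_pos: [0.6085, 0.0882, 0.0309]
tool_rot: [0.001, 0.755, 0.656, 0.001]
contact_force: [0.7, 0.1, 0.8]
gripper_width: 1.0
grasp_force: 0.0
```

Request:
apply_moves(
  targets=[
    {"translation":[0,0,0],"twist":0,"hand":0},
    {"translation":[0,0,0],"twist":0,"hand":0},
    {"translation":[0,0,0],"twist":0,"hand":0},
    {"translation":[0,0,0],"twist":0,"hand":0},
    {"translation":[0,0,0],"twist":0,"hand":0},
    {"translation":[0,0,0],"twist":0,"hand":0},
    {"translation":[0,0,0],"twist":0,"hand":0},
  ],
)

```text
time: 18.25
tool_pos: [0.6091, 0.0877, 0.0311]
tool_rot: [0.001, 0.755, 0.655, 0.001]
contact_force: [-1.4, 0.5, 5.7]
gripper_width: 0.557
grasp_force: 62.2
```

```bash
python3 -c "
from h import *
go([.5588,.3327,.120])"
```

```text
t 18.25 pos [0.6091 0.0877 0.0311] j [0.02 0.26 1.78 0.   1.1  0.16] tool-shift(/100mm) [ 2.355 -0.84  -0.89 ] twist/0.1 0.003
```

Request:
apply_moves(
  targets=[
    {"translation":[0,0,-0.1],"twist":0,"hand":0},
    {"translation":[0,0,-0.3],"twist":0,"hand":0},
    {"translation":[0,0,-0.3],"twist":0,"hand":0},
    {"translation":[0,0,-0.2],"twist":0,"hand":0},
    {"translation":[0.2,-0.08,0],"twist":0,"hand":0},
    {"translation":[0.3,-0.1,0],"twist":0,"hand":0},
    {"translation":[0.35,-0.12,0],"twist":0,"hand":0},
    {"translation":[0.35,-0.12,0],"twist":0,"hand":0},
  ],
)

```text
time: 19.05
tool_pos: [0.5825, 0.2133, 0.1196]
tool_rot: [-0.0, 0.755, 0.655, -0.0]
contact_force: [1.0, 0.1, -0.7]
gripper_width: 0.561
grasp_force: 61.8
```

Request:
apply_moves(
  targets=[
    {"translation":[0.35,-0.12,0],"twist":0,"hand":0},
    {"translation":[0.35,-0.12,0],"twist":0,"hand":0},
    {"translation":[0.25,-0.1,0],"twist":0,"hand":0},
    {"translation":[0.15,-0.05,0],"twist":0,"hand":0},
    {"translation":[0.05,-0.02,0],"twist":0,"hand":0},
    {"translation":[0,0,0],"twist":0,"hand":0},
    {"translation":[0,0,0],"twist":0,"hand":0},
  ],
)

```text
time: 19.75
tool_pos: [0.5589, 0.331, 0.1192]
tool_rot: [0.0, 0.755, 0.655, -0.0]
contact_force: [-1.0, -0.7, -0.9]
gripper_width: 0.554
grasp_force: 61.8
```

Run:
```python
from h import *
go([.5588,.3327,.120])
c=get_calibration("wrist");im=grab_frame("wrist");save("w4",im)
print("lens z~.114");rims("wrist",im,c,.114)
print("dish z.004");rims("wrist",im,c,.004)
```

```text
t 19.75 pos [0.5589 0.331  0.1192] j [ 0.42  0.22  1.66 -0.    1.26  0.56] tool-shift(/100mm) [ 0.017 -0.004 -0.008] twist/0.1 -0.006
lens z~.114
orange wrist centre [561.6 349.1] axes [50.4 89.3] px [322. 274.]
dish z.004
orange wrist centre [554.1 298.6] axes [ 94.1 166.9] px [322. 274.]
```

View pics/w4.png

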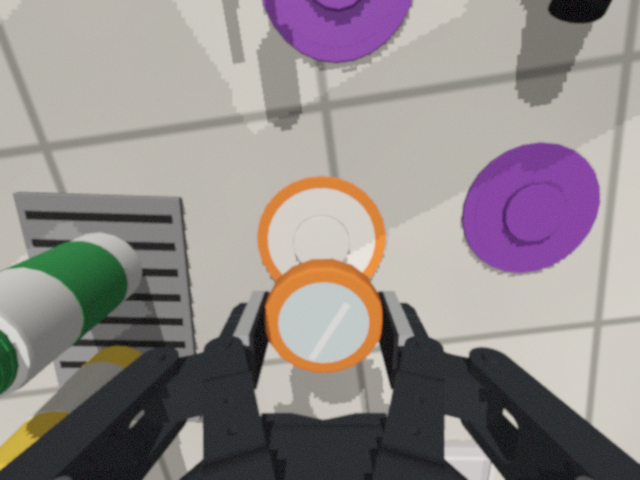

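The lens is held flat at (323,320) and the orange dish is directly ahead at (322,237). I'll fit the two separately.

Run:
```python
from h import *
from scipy.optimize import least_squares
c=get_calibration("wrist");im=grab_frame("wrist")
hsv=cv2.cvtColor(im,cv2.COLOR_RGB2HSV);m=cv2.inRange(hsv,(5,110,70),(17,255,255))
k=max(cv2.findContours(m,0,1)[0],key=len).reshape(-1,2)
def fit(p,z):
    w=pix2w("wrist",p,z,c)[:,:2]
    r=least_squares(lambda v:np.hypot(*(w-v[:2]).T)-v[2],[*w.mean(0),.04],loss="soft_l1",f_scale=.001);return r.x.round(4)
print("dish",fit(k[k[:,1]<250],.004))
for z in(.106,.109,.112):print("lens",z,fit(k[k[:,1]>300],z))
```

```text
dish [0.5579 0.3318 0.0451]
lens 0.106 [0.559  0.3269 0.0261]
lens 0.109 [0.5592 0.3287 0.0255]
lens 0.112 [0.5595 0.3305 0.025 ]
```

Request:
apply_moves(
  targets=[
    {"translation":[0.02,-0.01,0.2],"twist":0,"hand":0},
    {"translation":[0,0,0.3],"twist":0,"hand":0},
    {"translation":[0,0,0.2],"twist":0,"hand":0},
    {"translation":[0,0,0.12],"twist":0,"hand":0},
    {"translation":[0,0,0.05],"twist":0,"hand":0},
    {"translation":[0,0,0.02],"twist":0,"hand":0},
    {"translation":[0,0,0],"twist":0,"hand":0},
    {"translation":[0,0,0],"twist":0,"hand":0},
  ],
)

```text
time: 20.65
tool_pos: [0.5588, 0.3345, 0.0317]
tool_rot: [0.0, 0.755, 0.656, 0.001]
contact_force: [0.3, -1.0, -0.9]
gripper_width: 0.559
grasp_force: 61.8
```

Request:
apply_moves(
  targets=[
    {"translation":[0,0,0.03],"twist":0,"hand":0},
    {"translation":[0,0,0.01],"twist":0,"hand":0},
    {"translation":[0,0,0],"twist":0,"hand":0},
    {"translation":[0,0,0],"twist":0,"hand":0},
  ],
)

```text
time: 21.05
tool_pos: [0.5583, 0.3344, 0.0272]
tool_rot: [0.0, 0.755, 0.656, 0.0]
contact_force: [-1.5, -0.7, 5.2]
gripper_width: 0.561
grasp_force: 62.3
```

Contact made. Release and rise.

Request:
apply_moves(
  targets=[
    {"translation":[0,0,0],"twist":0,"hand":1},
    {"translation":[0,0,0],"twist":0,"hand":1},
    {"translation":[0,0,0],"twist":0,"hand":1},
    {"translation":[0,0,0],"twist":0,"hand":1},
    {"translation":[0,0,-0.2],"twist":0,"hand":1},
    {"translation":[0,0,-0.4],"twist":0,"hand":1},
    {"translation":[0,0,-0.4],"twist":0,"hand":1},
    {"translation":[0,0,-0.4],"twist":0,"hand":1},
  ],
)

```text
time: 21.85
tool_pos: [0.5576, 0.334, 0.1673]
tool_rot: [-0.0, 0.755, 0.656, -0.0]
contact_force: [0.4, -0.1, 0.6]
gripper_width: 1.001
grasp_force: 0.0
```

Request:
apply_moves(
  targets=[
    {"translation":[0,0,-0.2],"twist":0,"hand":1},
    {"translation":[0,0,0],"twist":0,"hand":1},
    {"translation":[0,0,0],"twist":0,"hand":1},
  ],
)

```text
time: 22.15
tool_pos: [0.5578, 0.3341, 0.186]
tool_rot: [-0.0, 0.755, 0.656, -0.0]
contact_force: [-0.2, 0.1, -0.3]
gripper_width: 1.001
grasp_force: 0.0
```

Run:
```python
from h import *
c=get_calibration("wrist");im=grab_frame("wrist");go([.593,-.010,.19])
print("lens z~.019");rims("wrist",im,c,.019)
print("dish z.004");rims("wrist",im,c,.004)
save("w5",im)
```

```text
t 22.2 pos [0.5571 0.3338 0.1845] j [ 0.43  0.16  1.61 -0.    1.37  0.57] tool-shift(/100mm) [-3.353  0.839 -0.052] twist/0.1 0.003
lens z~.019
orange wrist centre [558.4 335.2] axes [85.6 86.5] px [323. 219.]
dish z.004
orange wrist centre [557.8 331.2] axes [90.1 91. ] px [323. 219.]
```

View pics/w5.png

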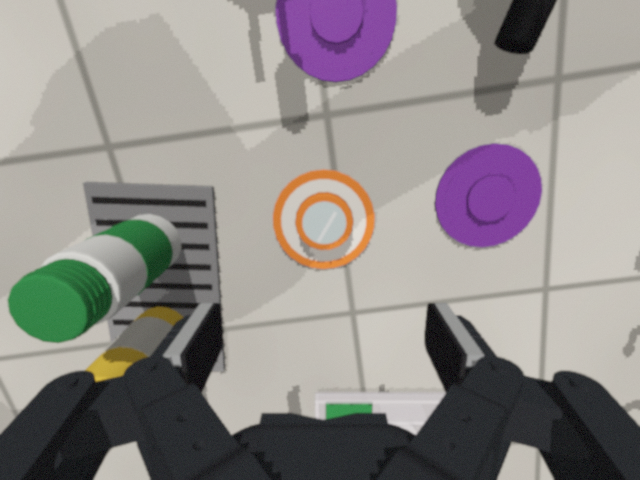

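The orange lens lies flat and centred, at (324,221) in a dish centred at (324,219). Next is the blue lens.

Request:
apply_moves(
  targets=[
    {"translation":[-0.4,0.1,0],"twist":0,"hand":1},
    {"translation":[-0.4,0.1,0],"twist":0,"hand":1},
    {"translation":[-0.4,0.1,0],"twist":0,"hand":1},
    {"translation":[-0.4,0.1,0],"twist":0,"hand":1},
    {"translation":[-0.4,0.1,0],"twist":0,"hand":1},
    {"translation":[-0.4,0.1,0],"twist":0,"hand":1},
    {"translation":[-0.4,0.1,0],"twist":0,"hand":1},
    {"translation":[-0.35,0.1,0],"twist":0,"hand":1},
  ],
)

```text
time: 23.0
tool_pos: [0.5914, 0.0092, 0.1834]
tool_rot: [-0.002, 0.755, 0.655, -0.002]
contact_force: [-0.5, -0.4, -0.7]
gripper_width: 1.0
grasp_force: 0.0
```

Request:
apply_moves(
  targets=[
    {"translation":[-0.2,0.04,0],"twist":0,"hand":1},
    {"translation":[0,0,0],"twist":0,"hand":1},
    {"translation":[0,0,0],"twist":0,"hand":1},
    {"translation":[0,0,0],"twist":0,"hand":1},
  ],
)

```text
time: 23.4
tool_pos: [0.5933, -0.0082, 0.185]
tool_rot: [-0.001, 0.755, 0.656, -0.001]
contact_force: [-0.0, 0.3, -0.1]
gripper_width: 1.0
grasp_force: 0.0
```

Run:
```python
from h import *
c=get_calibration("wrist");im=grab_frame("wrist");rims("wrist",im,c,.023)
go([.5935,-.010,.031])
```

```text
blue wrist centre [592.3 -10.3] axes [47.6 48.7] px [322. 226.]
t 23.45 pos [ 0.5935 -0.0081  0.1854] j [-0.14  0.03  1.75  0.    1.36  0.  ] tool-shift(/100mm) [-0.019  0.005  1.544] twist/0.1 0.018
```

Request:
apply_moves(
  targets=[
    {"translation":[-0.02,0,0.3],"twist":0,"hand":1},
    {"translation":[0,0,0.4],"twist":0,"hand":1},
    {"translation":[0,0,0.4],"twist":0,"hand":1},
    {"translation":[0,0,0.25],"twist":0,"hand":1},
    {"translation":[0,0,0.15],"twist":0,"hand":1},
    {"translation":[0,0,0.05],"twist":0,"hand":1},
    {"translation":[0,0,0],"twist":0,"hand":1},
    {"translation":[0,0,0],"twist":0,"hand":1},
  ],
)

```text
time: 24.25
tool_pos: [0.5951, -0.0112, 0.0331]
tool_rot: [0.001, 0.755, 0.656, 0.001]
contact_force: [0.0, 0.1, 0.7]
gripper_width: 0.998
grasp_force: 0.0
```

Request:
apply_moves(
  targets=[
    {"translation":[0,0,0],"twist":0,"hand":0},
    {"translation":[0,0,0],"twist":0,"hand":0},
    {"translation":[0,0,0],"twist":0,"hand":0},
    {"translation":[0,0,0],"twist":0,"hand":0},
    {"translation":[0,0,0],"twist":0,"hand":0},
    {"translation":[0,0,0],"twist":0,"hand":0},
    {"translation":[0,0,0],"twist":0,"hand":0},
  ],
)

```text
time: 24.95
tool_pos: [0.5949, -0.0115, 0.0329]
tool_rot: [0.001, 0.755, 0.656, 0.001]
contact_force: [-0.7, 0.1, 5.7]
gripper_width: 0.557
grasp_force: 62.1
```

Request:
apply_moves(
  targets=[
    {"translation":[0,0,-0.1],"twist":0,"hand":0},
    {"translation":[0,0,-0.3],"twist":0,"hand":0},
    {"translation":[0,0,-0.3],"twist":0,"hand":0},
    {"translation":[0,0,-0.2],"twist":0,"hand":0},
    {"translation":[0,0,0],"twist":0,"hand":0},
  ],
)

```text
time: 25.45
tool_pos: [0.596, -0.0116, 0.1255]
tool_rot: [0.003, 0.755, 0.656, 0.002]
contact_force: [0.5, 0.9, 0.1]
gripper_width: 0.559
grasp_force: 61.8
```

```bash
python3 -c "
from h import *
go([.4038,-.2885,.120])"
```

```text
t 25.45 pos [ 0.596  -0.0116  0.1255] j [-0.14  0.09  1.79  0.    1.25 -0.  ] tool-shift(/100mm) [-3.011 -1.514  0.044] twist/0.1 0.004
```

Request:
apply_moves(
  targets=[
    {"translation":[-0.2,-0.1,0],"twist":0,"hand":0},
    {"translation":[-0.36,-0.18,0],"twist":0,"hand":0},
    {"translation":[-0.36,-0.18,0],"twist":0,"hand":0},
    {"translation":[-0.36,-0.18,0],"twist":0,"hand":0},
    {"translation":[-0.36,-0.18,0],"twist":0,"hand":0},
    {"translation":[-0.36,-0.18,0],"twist":0,"hand":0},
    {"translation":[-0.36,-0.18,0],"twist":0,"hand":0},
    {"translation":[-0.36,-0.18,0],"twist":0,"hand":0},
  ],
)

```text
time: 26.25
tool_pos: [0.4189, -0.2619, 0.1197]
tool_rot: [-0.001, 0.755, 0.656, -0.0]
contact_force: [0.7, -0.7, -0.6]
gripper_width: 0.55
grasp_force: 61.8
```

Request:
apply_moves(
  targets=[
    {"translation":[-0.2,-0.1,0],"twist":0,"hand":0},
    {"translation":[-0.09,-0.05,0],"twist":0,"hand":0},
    {"translation":[0,0,0],"twist":0,"hand":0},
    {"translation":[0,0,0],"twist":0,"hand":0},
    {"translation":[0,0,0],"twist":0,"hand":0},
  ],
)

```text
time: 26.75
tool_pos: [0.4024, -0.287, 0.1209]
tool_rot: [-0.0, 0.755, 0.656, 0.0]
contact_force: [-0.3, 1.3, 0.1]
gripper_width: 0.553
grasp_force: 61.8
```

Run:
```python
from h import *
from scipy.optimize import least_squares
go([.4038,-.2885,.029])
c=get_calibration("wrist");im=grab_frame("wrist");save("w6",im)
hsv=cv2.cvtColor(im,cv2.COLOR_RGB2HSV);m=cv2.inRange(hsv,(100,110,70),(125,255,255))
k=max(cv2.findContours(m,0,1)[0],key=len).reshape(-1,2);print(k.min(0),k.max(0))
def fit(p,z):
    w=pix2w("wrist",p,z,c)[:,:2]
    r=least_squares(lambda v:np.hypot(*(w-v[:2]).T)-v[2],[*w.mean(0),.04],loss="soft_l1",f_scale=.001);return r.x.round(4)
print("dish",fit(k[k[:,1]<250],.004))
for z in(.106,.109,.112,.115):print("lens",z,fit(k[k[:,1]>300],z))
```

```text
t 26.75 pos [ 0.4024 -0.287   0.1209] j [-0.77 -0.14  2.03  0.    1.25 -0.63] tool-shift(/100mm) [-0.013  0.017  0.919] twist/0.1 0.019
[262 182] [386 369]
dish [ 0.403  -0.2896  0.0447]
lens 0.106 [ 0.4024 -0.2906  0.0258]
lens 0.109 [ 0.4027 -0.2889  0.0252]
lens 0.112 [ 0.4029 -0.2871  0.0247]
lens 0.115 [ 0.4032 -0.2854  0.0241]
```

Request:
apply_moves(
  targets=[
    {"translation":[-0.01,0,0.2],"twist":0,"hand":0},
    {"translation":[0,0,0.3],"twist":0,"hand":0},
    {"translation":[0,0,0.2],"twist":0,"hand":0},
    {"translation":[0,0,0.12],"twist":0,"hand":0},
    {"translation":[0,0,0.05],"twist":0,"hand":0},
    {"translation":[0,0,0.02],"twist":0,"hand":0},
    {"translation":[0,0,0],"twist":0,"hand":0},
    {"translation":[0,0,0],"twist":0,"hand":0},
  ],
)

```text
time: 27.6
tool_pos: [0.4025, -0.2897, 0.0334]
tool_rot: [0.001, 0.755, 0.656, 0.0]
contact_force: [-0.2, 0.2, 0.0]
gripper_width: 0.558
grasp_force: 61.8
```

Request:
apply_moves(
  targets=[
    {"translation":[0,0,0.02],"twist":0,"hand":0},
    {"translation":[0,0,0],"twist":0,"hand":0},
    {"translation":[0,0,0],"twist":0,"hand":0},
  ],
)

```text
time: 27.9
tool_pos: [0.4018, -0.2892, 0.0305]
tool_rot: [0.0, 0.755, 0.656, 0.0]
contact_force: [0.1, -0.8, -0.5]
gripper_width: 0.557
grasp_force: 61.8
```

Request:
apply_moves(
  targets=[
    {"translation":[0,0.01,0.02],"twist":0,"hand":0},
    {"translation":[0,0,0],"twist":0,"hand":0},
    {"translation":[0,0,0],"twist":0,"hand":0},
  ],
)

```text
time: 28.2
tool_pos: [0.4029, -0.2895, 0.0289]
tool_rot: [-0.0, 0.755, 0.656, -0.0]
contact_force: [-2.8, 1.2, 5.9]
gripper_width: 0.56
grasp_force: 62.0
```

Request:
apply_moves(
  targets=[
    {"translation":[0,0,0],"twist":0,"hand":1},
    {"translation":[0,0,0],"twist":0,"hand":1},
    {"translation":[0,0,0],"twist":0,"hand":1},
    {"translation":[0,0,0],"twist":0,"hand":1},
    {"translation":[0,0,-0.2],"twist":0,"hand":1},
    {"translation":[0,0,-0.4],"twist":0,"hand":1},
    {"translation":[0,0,-0.4],"twist":0,"hand":1},
    {"translation":[0,0,-0.4],"twist":0,"hand":1},
  ],
)

```text
time: 29.0
tool_pos: [0.4025, -0.2889, 0.1694]
tool_rot: [-0.0, 0.755, 0.656, -0.0]
contact_force: [1.7, -0.8, 0.1]
gripper_width: 1.004
grasp_force: 0.0
```

Request:
apply_moves(
  targets=[
    {"translation":[0,0,-0.3],"twist":0,"hand":1},
    {"translation":[0,0,-0.3],"twist":0,"hand":1},
    {"translation":[0,0,0],"twist":0,"hand":1},
    {"translation":[0,0,0],"twist":0,"hand":1},
  ],
)

```text
time: 29.4
tool_pos: [0.403, -0.2894, 0.2287]
tool_rot: [0.001, 0.755, 0.656, 0.0]
contact_force: [-0.3, 0.5, -0.2]
gripper_width: 1.0
grasp_force: 0.0
```

Run:
```python
from h import *
im=grab_frame("wrist");go([.391,.246,.230])
a=im[130:330,220:420];t=grab_frame("top")[180:360,150:530]
save("c7",np.vstack([cv2.resize(a,(300,300)).copy() if 0 else np.pad(cv2.resize(a,(300,300)),((0,0),(0,460),(0,0))),cv2.resize(t,(760,300*360//360))]))
```

```text
t 29.45 pos [ 0.4024 -0.2889  0.2273] j [-0.77 -0.25  1.94 -0.    1.45 -0.63] tool-shift(/100mm) [ 5.28  -0.865 -0.023] twist/0.1 0.004
```

View pics/c7.png

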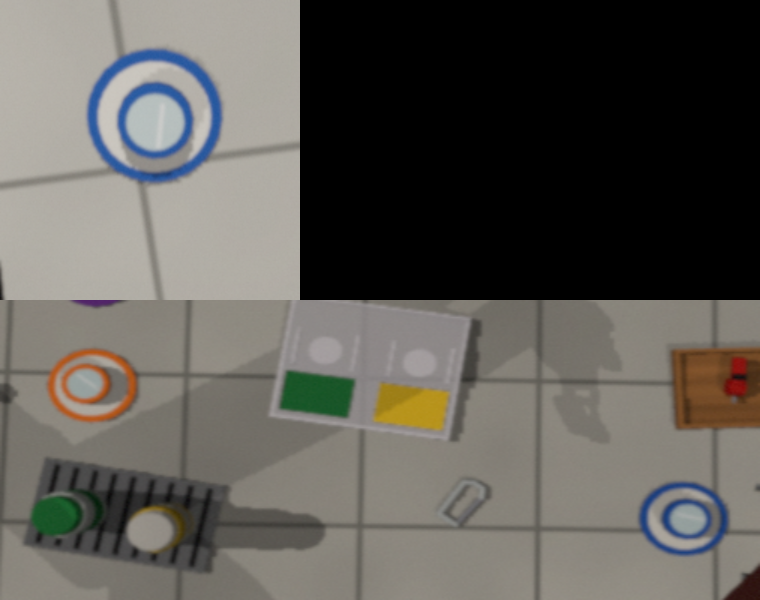

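Both lenses lie on their own stands and both bottles stand on the mat. Next I'll measure the pads and approach the sun-cream bottle.

Request:
apply_moves(
  targets=[
    {"translation":[0.2,-0.03,0],"twist":0,"hand":1},
    {"translation":[0.42,-0.07,0],"twist":0,"hand":1},
    {"translation":[0.42,-0.07,0],"twist":0,"hand":1},
    {"translation":[0.42,-0.07,0],"twist":0,"hand":1},
    {"translation":[0.42,-0.07,0],"twist":0,"hand":1},
    {"translation":[0.42,-0.07,0],"twist":0,"hand":1},
    {"translation":[0.42,-0.07,0],"twist":0,"hand":1},
    {"translation":[0.42,-0.07,0],"twist":0,"hand":1},
  ],
)

```text
time: 30.3
tool_pos: [0.3942, 0.0307, 0.2264]
tool_rot: [-0.001, 0.755, 0.655, -0.001]
contact_force: [1.1, 0.1, -0.1]
gripper_width: 0.999
grasp_force: 0.0
```

Request:
apply_moves(
  targets=[
    {"translation":[0.42,-0.07,0],"twist":0,"hand":1},
    {"translation":[0.42,-0.07,0],"twist":0,"hand":1},
    {"translation":[0.42,-0.07,0],"twist":0,"hand":1},
    {"translation":[0.42,-0.07,0],"twist":0,"hand":1},
    {"translation":[0.35,-0.05,0],"twist":0,"hand":1},
    {"translation":[0.1,0,0],"twist":0,"hand":1},
    {"translation":[0,0,0],"twist":0,"hand":1},
    {"translation":[0,0,0],"twist":0,"hand":1},
  ],
)

```text
time: 31.1
tool_pos: [0.3923, 0.2436, 0.2271]
tool_rot: [-0.0, 0.755, 0.655, -0.001]
contact_force: [1.2, -0.2, -0.6]
gripper_width: 0.995
grasp_force: 0.0
```

Run:
```python
from h import *
im=grab_frame("top");hsv=cv2.cvtColor(im,cv2.COLOR_RGB2HSV)
for n,lo,hi in(("green",(40,100,30),(85,255,255)),("yellow",(18,100,60),(35,255,255))):
    m=cv2.inRange(hsv,lo,hi);m[:,:280]=0;m[:,400:]=0
    c=max(cv2.findContours(m,0,1)[0],key=len);w=pix2w("top",c.reshape(-1,2),.007)[:,:2]*1000
    print(n,cv2.minAreaRect(w.astype(np.float32)))
go([.391,.246,.0935])
```

```text
green ((552.8235473632812, 97.87202453613281), (70.75995635986328, 46.715457916259766), 82.01759338378906)
yellow ((539.06640625, -1.118804931640625), (74.0868911743164, 50.08161163330078), 82.01763153076172)
t 31.15 pos [0.3925 0.2434 0.2275] j [ 0.39 -0.34  2.01 -0.    1.47  0.54] tool-shift(/100mm) [ 0.026 -0.017  1.34 ] twist/0.1 -0.009
```

Pad centres agree with the home TCPs. Grip the sun-cream bottle.

Request:
apply_moves(
  targets=[
    {"translation":[0.02,-0.01,0.3],"twist":0,"hand":1},
    {"translation":[0,0,0.4],"twist":0,"hand":1},
    {"translation":[0,0,0.35],"twist":0,"hand":1},
    {"translation":[0,0,0.2],"twist":0,"hand":1},
    {"translation":[0,0,0.09],"twist":0,"hand":1},
    {"translation":[0,0,0],"twist":0,"hand":1},
    {"translation":[0,0,0],"twist":0,"hand":1},
  ],
)

```text
time: 31.85
tool_pos: [0.3929, 0.2464, 0.0956]
tool_rot: [0.0, 0.755, 0.655, 0.001]
contact_force: [-0.7, -0.3, -0.2]
gripper_width: 1.004
grasp_force: 0.0
```

Request:
apply_moves(
  targets=[
    {"translation":[0,0,0],"twist":0,"hand":0},
    {"translation":[0,0,0],"twist":0,"hand":0},
    {"translation":[0,0,0],"twist":0,"hand":0},
    {"translation":[0,0,0],"twist":0,"hand":0},
    {"translation":[0,0,0],"twist":0,"hand":0},
    {"translation":[0,0,0],"twist":0,"hand":0},
    {"translation":[0,0,0],"twist":0,"hand":0},
  ],
)

```text
time: 32.55
tool_pos: [0.3924, 0.2472, 0.096]
tool_rot: [-0.0, 0.755, 0.656, 0.001]
contact_force: [-2.7, 0.0, 6.3]
gripper_width: 0.596
grasp_force: 60.8
```

Request:
apply_moves(
  targets=[
    {"translation":[0,0,-0.1],"twist":0,"hand":0},
    {"translation":[0,0,-0.3],"twist":0,"hand":0},
    {"translation":[0,0,-0.3],"twist":0,"hand":0},
    {"translation":[0,0,-0.17],"twist":0,"hand":0},
    {"translation":[0,0,0],"twist":0,"hand":0},
    {"translation":[0,0,0],"twist":0,"hand":0},
  ],
)

```text
time: 33.15
tool_pos: [0.3918, 0.2466, 0.1812]
tool_rot: [0.0, 0.755, 0.656, 0.0]
contact_force: [0.2, -0.2, -3.0]
gripper_width: 0.594
grasp_force: 62.2
```

```bash
python3 -c "
from h import *
go([.5405,-.002,.180])"
```

```text
t 33.15 pos [0.3918 0.2466 0.1812] j [ 0.4  -0.3   2.05 -0.    1.38  0.54] tool-shift(/100mm) [-2.252  1.821  0.013] twist/0.1 0.005
```

Request:
apply_moves(
  targets=[
    {"translation":[-0.1,0.08,0],"twist":0,"hand":0},
    {"translation":[-0.2,0.16,0],"twist":0,"hand":0},
    {"translation":[-0.3,0.25,0],"twist":0,"hand":0},
    {"translation":[-0.3,0.25,0],"twist":0,"hand":0},
    {"translation":[-0.3,0.25,0],"twist":0,"hand":0},
    {"translation":[-0.3,0.25,0],"twist":0,"hand":0},
    {"translation":[-0.3,0.25,0],"twist":0,"hand":0},
    {"translation":[-0.25,0.18,0],"twist":0,"hand":0},
  ],
)

```text
time: 33.95
tool_pos: [0.5285, 0.0174, 0.1794]
tool_rot: [-0.001, 0.756, 0.655, -0.001]
contact_force: [0.1, -0.3, -0.7]
gripper_width: 0.595
grasp_force: 62.2
```

Request:
apply_moves(
  targets=[
    {"translation":[-0.15,0.1,0],"twist":0,"hand":0},
    {"translation":[-0.05,0.05,0],"twist":0,"hand":0},
    {"translation":[0,0,0],"twist":0,"hand":0},
    {"translation":[0,0,0],"twist":0,"hand":0},
    {"translation":[0,0,0],"twist":0,"hand":0},
  ],
)

```text
time: 34.45
tool_pos: [0.54, -0.0006, 0.1811]
tool_rot: [-0.0, 0.755, 0.656, -0.0]
contact_force: [-0.2, -0.2, -1.6]
gripper_width: 0.599
grasp_force: 62.2
```

```bash
python3 -c "
from h import *
go([.5405,-.002,.097])"
```

```text
t 34.45 pos [ 0.54   -0.0006  0.1811] j [-0.14 -0.09  1.88  0.    1.36  0.  ] tool-shift(/100mm) [-0.013  0.007  0.841] twist/0.1 0.02
```

Request:
apply_moves(
  targets=[
    {"translation":[-0.01,0,0.2],"twist":0,"hand":0},
    {"translation":[0,0,0.3],"twist":0,"hand":0},
    {"translation":[0,0,0.2],"twist":0,"hand":0},
    {"translation":[0,0,0.06],"twist":0,"hand":0},
    {"translation":[0,0,0.04],"twist":0,"hand":0},
    {"translation":[0,0,0.02],"twist":0,"hand":0},
    {"translation":[0,0,0],"twist":0,"hand":0},
    {"translation":[0,0,0],"twist":0,"hand":0},
  ],
)

```text
time: 35.25
tool_pos: [0.5411, -0.0028, 0.1005]
tool_rot: [0.001, 0.755, 0.656, 0.001]
contact_force: [0.8, 0.2, -0.8]
gripper_width: 0.593
grasp_force: 62.3
```

Request:
apply_moves(
  targets=[
    {"translation":[0,0,0.03],"twist":0,"hand":0},
    {"translation":[0,0,0.01],"twist":0,"hand":0},
    {"translation":[0,0,0],"twist":0,"hand":0},
    {"translation":[0,0,0],"twist":0,"hand":0},
  ],
)

```text
time: 35.65
tool_pos: [0.5413, -0.0029, 0.097]
tool_rot: [0.001, 0.755, 0.656, 0.001]
contact_force: [-1.5, 0.2, 4.9]
gripper_width: 0.602
grasp_force: 62.4
```

Request:
apply_moves(
  targets=[
    {"translation":[0,0,0],"twist":0,"hand":1},
    {"translation":[0,0,0],"twist":0,"hand":1},
    {"translation":[0,0,0],"twist":0,"hand":1},
    {"translation":[0,0,0],"twist":0,"hand":1},
    {"translation":[0,0,-0.2],"twist":0,"hand":1},
    {"translation":[0,0,-0.4],"twist":0,"hand":1},
    {"translation":[0,0,-0.4],"twist":0,"hand":1},
    {"translation":[0,0,-0.3],"twist":0,"hand":1},
  ],
)

```text
time: 36.45
tool_pos: [0.5409, -0.0028, 0.228]
tool_rot: [0.001, 0.755, 0.656, 0.001]
contact_force: [1.4, -0.1, 0.5]
gripper_width: 0.998
grasp_force: 0.0
```

```bash
python3 -c "
from h import *
go([.4057,.335,.225])"
```

```text
t 36.45 pos [ 0.5409 -0.0028  0.228 ] j [-0.14 -0.13  1.84  0.    1.44 -0.  ] tool-shift(/100mm) [ 3.154 -1.813  0.025] twist/0.1 0.004
```

Request:
apply_moves(
  targets=[
    {"translation":[0.35,-0.2,0],"twist":0,"hand":1},
    {"translation":[0.35,-0.2,0],"twist":0,"hand":1},
    {"translation":[0.35,-0.2,0],"twist":0,"hand":1},
    {"translation":[0.35,-0.2,0],"twist":0,"hand":1},
    {"translation":[0.35,-0.2,0],"twist":0,"hand":1},
    {"translation":[0.35,-0.2,0],"twist":0,"hand":1},
    {"translation":[0.35,-0.2,0],"twist":0,"hand":1},
    {"translation":[0.35,-0.2,0],"twist":0,"hand":1},
  ],
)

```text
time: 37.25
tool_pos: [0.4204, 0.2984, 0.2253]
tool_rot: [0.0, 0.755, 0.656, 0.0]
contact_force: [0.4, -0.2, -0.9]
gripper_width: 1.0
grasp_force: 0.0
```

Request:
apply_moves(
  targets=[
    {"translation":[0.25,-0.15,0],"twist":0,"hand":1},
    {"translation":[0.1,-0.06,0],"twist":0,"hand":1},
    {"translation":[0,0,0],"twist":0,"hand":1},
    {"translation":[0,0,0],"twist":0,"hand":1},
    {"translation":[0,0,0],"twist":0,"hand":1},
  ],
)

```text
time: 37.75
tool_pos: [0.406, 0.3335, 0.2252]
tool_rot: [0.0, 0.756, 0.655, -0.0]
contact_force: [-0.4, -0.7, -0.3]
gripper_width: 1.001
grasp_force: 0.0
```

```bash
python3 -c "
from h import *
go([.4057,.335,.095])"
```

```text
t 37.75 pos [0.406  0.3335 0.2252] j [ 0.55 -0.17  1.87 -0.    1.44  0.69] tool-shift(/100mm) [ 0.015 -0.006  1.302] twist/0.1 -0.013
```

Request:
apply_moves(
  targets=[
    {"translation":[0.01,0,0.3],"twist":0,"hand":1},
    {"translation":[0,0,0.4],"twist":0,"hand":1},
    {"translation":[0,0,0.35],"twist":0,"hand":1},
    {"translation":[0,0,0.2],"twist":0,"hand":1},
    {"translation":[0,0,0.06],"twist":0,"hand":1},
    {"translation":[0,0,0],"twist":0,"hand":1},
    {"translation":[0,0,0],"twist":0,"hand":1},
  ],
)

```text
time: 38.45
tool_pos: [0.4068, 0.3358, 0.0959]
tool_rot: [0.0, 0.755, 0.655, 0.001]
contact_force: [1.0, -0.1, 0.7]
gripper_width: 1.001
grasp_force: 0.0
```

Request:
apply_moves(
  targets=[
    {"translation":[0,0,0],"twist":0,"hand":0},
    {"translation":[0,0,0],"twist":0,"hand":0},
    {"translation":[0,0,0],"twist":0,"hand":0},
    {"translation":[0,0,0],"twist":0,"hand":0},
    {"translation":[0,0,0],"twist":0,"hand":0},
    {"translation":[0,0,0],"twist":0,"hand":0},
    {"translation":[0,0,0],"twist":0,"hand":0},
  ],
)

```text
time: 39.15
tool_pos: [0.4061, 0.3363, 0.096]
tool_rot: [-0.0, 0.755, 0.656, 0.001]
contact_force: [-2.7, -0.5, 6.5]
gripper_width: 0.592
grasp_force: 61.6
```

Request:
apply_moves(
  targets=[
    {"translation":[0,0,-0.1],"twist":0,"hand":0},
    {"translation":[0,0,-0.3],"twist":0,"hand":0},
    {"translation":[0,0,-0.3],"twist":0,"hand":0},
    {"translation":[0,0,-0.17],"twist":0,"hand":0},
    {"translation":[0,0,0],"twist":0,"hand":0},
    {"translation":[0,0,0],"twist":0,"hand":0},
  ],
)

```text
time: 39.75
tool_pos: [0.4054, 0.3355, 0.1811]
tool_rot: [0.0, 0.755, 0.656, 0.0]
contact_force: [-0.1, 0.8, -1.9]
gripper_width: 0.595
grasp_force: 62.4
```

```bash
python3 -c "
from h import *
go([.5535,.097,.180])"
```

```text
t 39.75 pos [0.4054 0.3355 0.1811] j [ 0.55 -0.13  1.91 -0.    1.36  0.69] tool-shift(/100mm) [-2.153  1.801  0.011] twist/0.1 0.004
```

Request:
apply_moves(
  targets=[
    {"translation":[-0.1,0.08,0],"twist":0,"hand":0},
    {"translation":[-0.2,0.16,0],"twist":0,"hand":0},
    {"translation":[-0.3,0.25,0],"twist":0,"hand":0},
    {"translation":[-0.3,0.25,0],"twist":0,"hand":0},
    {"translation":[-0.3,0.25,0],"twist":0,"hand":0},
    {"translation":[-0.3,0.25,0],"twist":0,"hand":0},
    {"translation":[-0.3,0.25,0],"twist":0,"hand":0},
    {"translation":[-0.2,0.17,0],"twist":0,"hand":0},
  ],
)

```text
time: 40.55
tool_pos: [0.542, 0.111, 0.1794]
tool_rot: [-0.0, 0.756, 0.655, -0.001]
contact_force: [0.3, 0.7, -1.6]
gripper_width: 0.595
grasp_force: 62.4
```

Request:
apply_moves(
  targets=[
    {"translation":[-0.1,0.09,0],"twist":0,"hand":0},
    {"translation":[-0.05,0.05,0],"twist":0,"hand":0},
    {"translation":[0,0,0],"twist":0,"hand":0},
    {"translation":[0,0,0],"twist":0,"hand":0},
    {"translation":[0,0,0],"twist":0,"hand":0},
  ],
)

```text
time: 41.05
tool_pos: [0.553, 0.0984, 0.1811]
tool_rot: [-0.0, 0.755, 0.656, -0.0]
contact_force: [0.0, -0.2, -1.4]
gripper_width: 0.592
grasp_force: 62.4
```

```bash
python3 -c "
from h import *
go([.5535,.097,.097])"
```

```text
t 41.05 pos [0.553  0.0984 0.1811] j [ 0.04 -0.04  1.83  0.    1.35  0.18] tool-shift(/100mm) [-0.014  0.007  0.841] twist/0.1 0.019
```

Request:
apply_moves(
  targets=[
    {"translation":[-0.01,0,0.2],"twist":0,"hand":0},
    {"translation":[0,0,0.3],"twist":0,"hand":0},
    {"translation":[0,0,0.2],"twist":0,"hand":0},
    {"translation":[0,0,0.06],"twist":0,"hand":0},
    {"translation":[0,0,0.04],"twist":0,"hand":0},
    {"translation":[0,0,0.02],"twist":0,"hand":0},
    {"translation":[0,0,0],"twist":0,"hand":0},
    {"translation":[0,0,0],"twist":0,"hand":0},
  ],
)

```text
time: 41.85
tool_pos: [0.5542, 0.0966, 0.1006]
tool_rot: [0.001, 0.755, 0.656, 0.001]
contact_force: [-0.3, -0.9, -1.2]
gripper_width: 0.595
grasp_force: 62.5
```

Request:
apply_moves(
  targets=[
    {"translation":[0,0,0.03],"twist":0,"hand":0},
    {"translation":[0,0,0.01],"twist":0,"hand":0},
    {"translation":[0,0,0],"twist":0,"hand":0},
    {"translation":[0,0,0],"twist":0,"hand":0},
  ],
)

```text
time: 42.25
tool_pos: [0.5544, 0.0965, 0.097]
tool_rot: [0.001, 0.755, 0.656, 0.001]
contact_force: [-1.5, 0.7, 5.9]
gripper_width: 0.59
grasp_force: 62.7
```

Release, rise, and back away to -y and toward the base for a clear view.

Request:
apply_moves(
  targets=[
    {"translation":[0,0,0],"twist":0,"hand":1},
    {"translation":[0,0,0],"twist":0,"hand":1},
    {"translation":[0,0,0],"twist":0,"hand":1},
    {"translation":[0,0,0],"twist":0,"hand":1},
    {"translation":[0,0,-0.2],"twist":0,"hand":1},
    {"translation":[0,0,-0.4],"twist":0,"hand":1},
    {"translation":[0,0,-0.4],"twist":0,"hand":1},
    {"translation":[0,0,-0.4],"twist":0,"hand":1},
  ],
)

```text
time: 43.05
tool_pos: [0.553, 0.0964, 0.2364]
tool_rot: [-0.0, 0.755, 0.656, -0.0]
contact_force: [0.8, 0.4, 0.3]
gripper_width: 0.999
grasp_force: 0.0
```

Request:
apply_moves(
  targets=[
    {"translation":[-0.1,-0.2,-0.2],"twist":0,"hand":1},
    {"translation":[-0.1,-0.4,0],"twist":0,"hand":1},
    {"translation":[-0.1,-0.4,0],"twist":0,"hand":1},
    {"translation":[-0.1,-0.4,0],"twist":0,"hand":1},
    {"translation":[-0.1,-0.2,0],"twist":0,"hand":1},
    {"translation":[0,0,0],"twist":0,"hand":1},
    {"translation":[0,0,0],"twist":0,"hand":1},
  ],
)

```text
time: 43.75
tool_pos: [0.3882, 0.0694, 0.2556]
tool_rot: [0.0, 0.755, 0.655, 0.001]
contact_force: [0.4, -0.5, -0.7]
gripper_width: 1.002
grasp_force: 0.0
```

Run:
```python
from h import *
im=grab_frame("top");c=get_calibration("top");go([.5,0,.25])
print("lens .021/dish .004");rims("top",im,c,.004)
hsv=cv2.cvtColor(im,cv2.COLOR_RGB2HSV)
# inner lens glass/rim: inner contours
for n,a,b,uv in(("blue",100,125,(492,311)),("orange",5,17,(196,231))):
    m=cv2.inRange(hsv,(a,90,60),(b,255,255));yy,xx=np.mgrid[:480,:640];m[np.hypot(xx-uv[0],yy-uv[1])>16]=0
    p=np.argwhere(m)[:,::-1];e=cv2.minEnclosingCircle(p.astype(np.float32));print(n,e,pix2w("top",[e[0]],.021)*1000)
s=grab_frame("side")[170:450,200:440]
save("f",np.hstack([cv2.resize(im[150:360,150:540],(520,280)),s]))
```

```text
t 43.8 pos [0.3885 0.0695 0.2555] j [-0.01 -0.55  2.11  0.    1.58  0.13] tool-shift(/100mm) [-0.531  1.201  0.056] twist/0.1 0.002
lens .021/dish .004
blue top centre [ 404.2 -288.1] axes [87.4 88.8] px [491. 311.]
blue top centre [ 811.3 1111.4] axes [ 224.1 1034.6] px [ 15. 246.]
blue top centre [568.9 716.7] axes [68.1 92.6] px [ 17. 211.]
orange top centre [63.6 91.7] axes [ 9.3 47.7] px [306. 477.]
orange top centre [ 83.4 -24.7] axes [19.7 23.2] px [363. 468.]
orange top centre [80.5 48. ] axes [11.8 21.6] px [328. 468.]
orange top centre [ 83.9 148.8] axes [16.8 20.3] px [278. 466.]
orange top centre [86.9 97.2] axes [20.5 41.2] px [303. 465.]
orange top centre [103.7  89.5] axes [15.6 26.7] px [308. 454.]
orange top centre [110.9  35.2] axes [25.5 44. ] px [333. 453.]
orange top centre [115.8 -27.6] axes [22.8 38.9] px [365. 450.]
orange top centre [184.1 -27.1] axes [24.8 76. ] px [365. 417.]
orange top centre [281.6  25.2] axes [15.5 38.4] px [341. 367.]
orange top centre [285.4  90.4] axes [22.2 43.4] px [310. 367.]
orange top centre [292.1 552.4] axes [ 15.5 126.2] px [ 81. 360.]
orange top centre [309.6  85.1] axes [12.9 19.7] px [311. 353.]
orange top centre [283.9 -30.5] axes [21.  66.6] px [368. 368.]
orange top centre [307.8  21.6] axes [22.6 53. ] px [341. 355.]
orange top centre [325.1 154.6] axes [ 7.2 31.5] px [278. 345.]
orange top centre [336.  -31.7] axes [20.6 30.8] px [369. 341.]
orange top centre [336.8  22.9] axes [23.1 45.3] px [342. 340.]
orange top centre [340.  110.9] axes [22.6 30.5] px [299. 338.]
orange top centre [559.1 332.5] axes [89.9 91. ] px [196. 231.]
orange top centre [ 570.1 -340.5] axes [114.  145.4] px [516. 232.]
blue ((492.83544921875, 310.5569763183594), 12.177385330200195) [[ 405.66310571 -286.0243602    21.        ]]
orange ((192.5, 230.0), 12.54003620147705) [[559.54044796 335.81019711  21.        ]]
```

View pics/f.png

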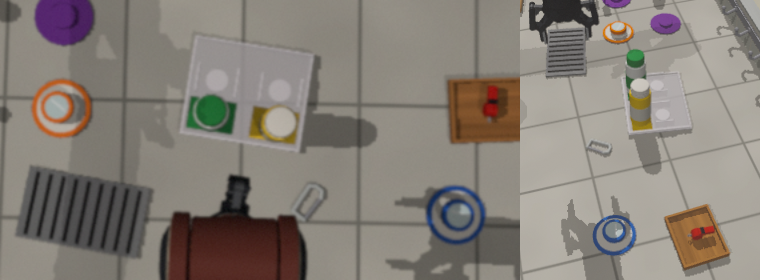

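The final picture shows both lenses on their stands about 3 mm off centre, and both bottles upright on their pads with the arm clear. I'll hand in.

```bash
python3 -c "
from plant import *
print(job_done())"
```

```text
the job is handed in; nothing more can be done
None
```

The job is handed in at about 44 s of the 141 s limit: each lens lies on the stand of its own colour, about 3 mm off centre by the final camera check, and both bottles stand upright on their own pads; the hand-in returned no verdict.

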